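Set and lock the strap splitter

TASK

Set up the leather strap splitter: push the black gauge lever round with a fingertip until its yellow pointer points at the middle of the red disc, and then push the blue locking lever outwards until it is home against its stop. Only push: do not pinch or force either lever. Leave the thread spool, carton and jar where they stand.

Things in the scene. Friction and masses are not known exactly. Their poses are not given: they have to be found in the camera images.
- splitter: Fixed strap splitter, origin on the table under the gauge pivot. Green base, x -175 to +130, y -150 to +235 mm, 14 mm thick. Front (-x, towards the robot): grey metal scale plate, top 18 mm above the table. Roller and blade head 100 mm high at x 62 to 125, y -135 to 115 mm. Steel stop post for the locking lever, 12 mm across, 66 mm high, at x 25, y 222 mm.
- gauge (a joint): Angle (rad) of the black gauge lever about its vertical pivot. 0: the arm points along the splitter's -x; positive swings its free end towards the splitter's +y (left seen from the robot). Ends at -0.75 and 0.75; starts within 0.18 of 0. Steady friction of about 0.22 N m; it stays where it is left.
- gauge_pivot (a point): Point on the gauge lever's turning axis, 71 mm above the table (height of the arm's top). Its -x axis points along the arm.
- gauge_tip (a point): Tip of the gauge lever's yellow pointer, 110 mm from the pivot axis, 51 mm above the table; its -x axis points outward along the arm. The black arm is 14 mm wide, 16 to 88 mm from the pivot axis, underside 45 and top 71 mm above the table; the pointer beyond is 5 mm wide, 45 to 57 mm above the table.
- red_disc: Red marker disc, 24 mm across, 6 mm thick, fixed on the scale plate: the wanted setting. Origin at the centre of its underside, 126 to 156 mm from the gauge pivot axis, 0.36 to 0.62 rad left or right of the splitter's -x direction. The levers pass above it.
- white_disc: White marker disc of the same size on the other side of the scale plate: another setting, not wanted now.
- lock (a joint): Angle (rad) of the blue locking lever about its vertical pivot, 170 mm along the splitter's +y from its origin. 0: arm along the splitter's -x; growing values swing the free end outwards, to +y. Starts open at 0.35 to 0.75; home on its hard stop at 1.75. Steady friction of about 0.22 N m; stays where it is left. The gauge lever is held by its own friction, not by this lever.
- lock_pivot (a point): Point on the locking lever's turning axis, 71 mm above the table (height of the arm's top). Its -x axis points along the arm.
- lock_tip (a point): Free end of the blue locking lever, 90 mm from its pivot axis, at the height of the arm's top, 71 mm. The arm is 16 mm wide, underside 45 mm above the table.
- spool: Loose thread spool, orange foot 62 mm across, beige thread, 88 mm high; origin under its centre. Leave alone.
- carton: Loose cardboard box 75 x 55 x 42 mm; origin under its centre. Leave alone.
- jar: Loose amber jar 60 mm across, 75 mm high; origin under its centre. Leave alone.

How it is judged (in metres and radians):
On the way, in this order (a step that is already met when the one before it is completed fails the run):
1. the pointer points at the middle of the red disc, the locking lever still open (y of red_disc in the frame of gauge_tip between -0.007 and 0.007 m and value of joint lock below 1 rad), for 0.2 s.
2. the locking lever is home against its stop (value of joint lock above 1.65 rad), for 0.2 s.
At the end, for the whole second after the job is handed in: The pointer's line passes within 7 mm of the red disc's centre, the locking lever stands within 0.1 rad of its stop, both levers are at rest, and spool, carton and jar are within 15 mm of where they stood (y of red_disc in the frame of gauge_tip between -0.007 and 0.007 m and value of joint lock above 1.65 rad and velocity of joint gauge between -0.05 and 0.05 rad/s and velocity of joint lock between -0.05 and 0.05 rad/s and distance of each of spool, carton, jar from where it was at the start of the episode below 0.015 m); the robot touches nothing.
It fails at once if the spool is knocked, moved or lifted (distance of spool from where it was at the start of the episode above 0.015 m or angle between spool's own z axis and vertical above 0.3 rad).
It fails at once if the carton is knocked, moved or lifted (distance of carton from where it was at the start of the episode above 0.015 m or angle between carton's own z axis and vertical above 0.3 rad).
It fails at once if the jar is knocked, moved or lifted (distance of jar from where it was at the start of the episode above 0.015 m or angle between jar's own z axis and vertical above 0.3 rad).
It fails at once if the gauge lever is pinched or forced (over 40 N) (contact force between the fingers and gauge above 40 N).
It fails at once if the locking lever is pinched or forced (over 40 N) (contact force between the fingers and lock above 40 N).
It also fails if it takes over 54 s, if anything falls off the work surface, if the arm or the gripper's body presses on something with over 40 N, if the wrist force passes 120 N, or if a joint passes its speed limit or range.

ROBOT

A 6-joint arm with a two-finger parallel gripper is mounted at the origin on the work surface. World frame = base frame: x ahead of the robot, y to its left, z up, the work surface at z = 0. Lengths are in mm, angles in rad, forces in N, time in s.
With the tool pointing down it reaches from about 400 to 925 mm from the base axis. Payload 12.5 kg.
Tool frame: the origin (TCP) lies midway between the tips of the shut fingers; the grasp point (between the pads) lies 19 mm behind it; z points along the fingers, y is the line along which they close (so a half turn about z gives the same grasp; the last joint's range is limited). The gripper opens to 95 mm and grips with 3 to 60 N. Pads are 20 mm wide; open, the fingers measure 119 mm over their backs; the gripper's body (75 mm by 180 mm) begins 59 mm behind the grasp point.
Start: joints at [1.224, 0.491, 1.559, -0, 1.092, -0.106], TCP at [149.031, 606.99, 214.661] pointing down, gripper open.
Joint ranges: [-3.1, 3.1], [-0.84, 2.19], [0.05, 2.79], [-1.13, 4.28], [0.06, 2.93], [-2.69, 2.69]. Speed limits (rad/s): [2.22, 2.22, 2.79, 3.14, 3.14, 3.14].

INTERFACE

Orientations are given as [roll, pitch, yaw] about the fixed x, y, z axes, in that order (R = Rz(yaw) Ry(pitch) Rx(roll)).
In Python, from cell import env gives the robot as it stands.
- The arm moves only by the tool arm_command, never from a script. Its argument "targets" is a list of rows, each a list of 5 numbers: the shift along the tool's x, y, z in mm, then the turn about the tool's z in degrees, then the opening, from 0 (shut) to 1 (fully open). In form: [[tx, ty, tz, roll, fingers], ...]. A call has 1 to 5 rows; each row is the pose to reach, as a shift and turn from the pose commanded when the call began, along the tool's axes at that moment; what a row does not reach only later rows make up. A row lasts 1/10 s, in which the tool goes at most 50 mm and 8.59 degrees, less where a joint would pass 70% of its speed; a pose out of reach is approached as far as the arm can. A call with a gripper value outside its range is refused whole. The fingers move at their own pace and stop on an object; the grip force is fixed at half the most. Time passes only in rows, so rows that repeat a pose let the fingers close. It gives the time, the measured TCP pose, the force, the opening and the grip force at its end, in the units of the state.
- env.state(): the state, without advancing time (a new reading comes with each control period).
- env.read_camera(name): name is "scene" or "top" or "wrist"; returns a dict with "frame" (384x512x3 uint8, red, green, blue), "vertical_fov" (degrees; the focal length in pixels is half the picture's height over the tangent of half this angle, whatever the lens; pixels are square), "cx", "cy" (the principal point, pixels), "world_from_camera" (4x4, takes a point from camera to world coordinates); the wrist camera has in their place "hand_eye" (4x4, takes a point from camera to tool coordinates, whose origin is the TCP and whose axes are the flange's). Camera axes: x right, y down, z forward; pixel columns grow to the right and rows downward; lengths in mm; the calibration is good to about 2 mm. A picture is of the moment at which its call begins: read the wrist's pose just before it. There is no depth.
- env.job_done(): hands the job in; it is judged then, once.
The state is a dict: "t": time; "joints": joint angles; "qvel": joint speeds; "tau": joint torques, N m; "eef_pos": TCP position; "tcp_rot": TCP orientation; "ft_force": force on the tool from outside, world axes, zero at the start; "moment": the same for the moment, N m; "opening": opening from 0.0 (shut) to 1.0 (fully open); "grip_force": force on a finger pad.
Only numpy, scipy, OpenCV 4.12 (cv2) and the standard library are available. Lean on these libraries where they do the work, as an engineer would, in place of code of your own. Each camera call takes 0.05 s, during which the arm holds its last target. There are 200 camera calls.

## Working session

There is one attempt and no reset: what is moved stays moved. The work goes in short steps, Python scripts to look and compute and a tool call to move; the robot and the scene stay as the last step left them, time stands still between calls to the robot, and variables do not carry over. Pictures are saved under pics/ and viewed, at most 10 in all, crops included, and the job is handed in when it is done.

Besides the shell and the picture viewer there is one more tool, called after "Emit:" as name(argument=value, ...) on one line, values as JSON. arm_command: Moves the arm, as the interface text tells. Its arguments: {"type":"object","properties":{"targets":{"type":"array","items":{"type":"array","items":{"type":"number"}}}},"required":["targets"]}

```bash
mkdir -p pics && python3 - <<'E'
from cell import env
import cv2,json,numpy as np,pickle
s=env.state();print({k:np.round(v,3).tolist() for k,v in s.items()})
c={n:env.read_camera(n) for n in("top","scene")}
pickle.dump(c,open("c0.pkl","wb"))
for n in c:
  cv2.imwrite(f"pics/{n}0.png",c[n]["frame"][:,:,::-1])
  print(n,c[n]["vertical_fov"],c[n]["cx"],c[n]["cy"],np.round(c[n]["world_from_camera"],3).tolist())
E
```

```text
{'t': 0.0, 'joints': [1.224, 0.492, 1.559, 0.0, 1.092, -0.106], 'qvel': [0.001, 0.001, -0.0, -0.0, 0.001, 0.001], 'tau': [-0.001, -61.266, -25.817, 0.069, 0.048, -0.0], 'eef_pos': [148.933, 606.734, 214.036], 'tcp_rot': [-3.14, -0.0, 2.901], 'ft_force': [0.258, -0.626, 1.381], 'moment': [-0.012, 0.004, 0.017], 'grip_force': 0.0, 'opening': 1.003}
top 50.49060616520199 265.2966954463561 189.01476906436534 [[0.02, -0.983, 0.183, 424.931], [-1.0, -0.02, 0.004, 64.166], [-0.0, -0.183, -0.983, 994.022], [0.0, 0.0, 0.0, 1.0]]
scene 46.34528111859443 259.4475564919409 186.87227760744645 [[-0.809, 0.474, -0.346, 997.986], [0.587, 0.638, -0.498, 621.277], [-0.015, -0.606, -0.795, 988.573], [0.0, 0.0, 0.0, 1.0]]
```

View pics/top0.png

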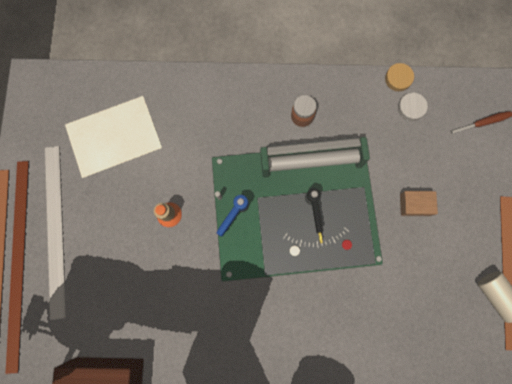

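View pics/scene0.png

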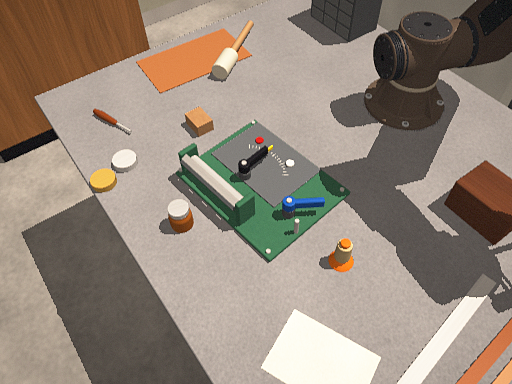

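The top view shows the gauge pivot at about (314,194), the yellow tip at (321,241) and the red disc at (347,245). The lock runs from its pivot at (241,202) to its tip at (221,233), the spool is at (168,212) and the jar at (304,110). The scene view agrees.

```bash
cat > h.py <<'E'
import numpy as np,cv2
def ray(c,uv,z,T=None):
    f=c["frame"].shape[0]/2/np.tan(np.radians(c["vertical_fov"]/2))
    T=np.array(c["world_from_camera"]) if T is None else T
    d=T[:3,:3]@np.array([(uv[0]-c["cx"])/f,(uv[1]-c["cy"])/f,1]);o=T[:3,3]
    return (o+d*(z-o[2])/d[2])[:2]
def blobs(c,lo,hi,box=None,n=2):
    hsv=cv2.cvtColor(c["frame"],cv2.COLOR_RGB2HSV);m=cv2.inRange(hsv,lo,hi)
    if box:
        k=np.zeros_like(m);k[box[1]:box[3],box[0]:box[2]]=255;m&=k
    N,l,s,ce=cv2.connectedComponentsWithStats(m)
    o=sorted(range(1,N),key=lambda i:-s[i][4])[:n]
    return [(ce[i],s[i][4],np.argwhere(l==i)[:,::-1]) for i in o]
E
python3 - <<'E'
import pickle,numpy as np
from h import *
c=pickle.load(open("c0.pkl","rb"))
P=lambda *a:print(*[np.round(x,1) if not isinstance(x,str) else x for x in a])
B={"top":(210,130,385,285),"scene":(180,120,350,260)}
for n in c:
  k=c[n];b=B[n];print(n)
  for nm,lo,hi,z in(("red",(0,150,90),(8,255,255),24),("yel",(20,130,120),(35,255,255),57),("white",(0,0,200),(180,60,255),24),("blue",(105,150,60),(125,255,255),71)):
    for ce,a,p in blobs(k,lo,hi,b):
      P(nm,ce,float(a),ray(k,ce,z))
      if nm in("blue","yel") and a>5:
        q=np.array([ray(k,x,z) for x in p]);m=q.mean(0);w=np.linalg.svd(q-m,full_matrices=False)[2][0];t=(q-m)@w
        P(" axis",m+w*t.min(),m+w*t.max())
k=c["top"]
for nm,uv,z in(("gpiv",(314,194),75),("lpiv",(241,202),75),("post",(217,194),66),("bolt",(229,274),14),("bolt",(379,259),14),("bolt",(220,161),14),("spooltop",(161,211),88),("spoolfoot",(170,216),5),("jar",(305,104),75),("carton",(420,203),42)):P(nm,ray(k,uv,z))
k=c["scene"]
for nm,uv,z in(("gpiv",(244,165),75),("lpiv",(289,205),75),("post",(297,221),66),("spoolfoot",(341,262),5)):P(nm,ray(k,uv,z))
E
```

```text
top
red [346.6 244.2] 62.0 [ 476.7 -126.7]
yel [320.2 237.1] 21.0 [489.8 -59.9]
 axis [499.3 -58.5] [478.7 -61.5]
white [294.3 250.4] 67.0 [459.8  -3.1]
white [273.5 163.5] 2.0 [669.5  49.4]
blue [227.1 221.5] 156.0 [519.9 153.2]
 axis [551.9 133.8] [491.3 170.5]
blue [241.2 200.1] 35.0 [569.7 122.7]
 axis [576.  135.3] [563.9 110.9]
scene
red [259.2 139.7] 43.0 [ 476.5 -124. ]
yel [270.  147.5] 22.0 [487.6 -56.4]
 axis [477.8 -61.2] [497.4 -51.6]
white [213.2 178.6] 842.0 [663.5 -81.5]
white [183.2 206.7] 116.0 [777.2 -48.9]
blue [302.4 202.8] 408.0 [542.1 151.5]
 axis [585.7 126.7] [494.  178.7]
gpiv [586.6 -43.8]
lpiv [564.7 122.8]
post [583.7 179.5]
bolt [401.9 149.7]
bolt [ 443.9 -204.8]
bolt [675.7 182. ]
spooltop [538.8 300.6]
spoolfoot [537.4 299.5]
jar [804.4 -22.7]
carton [ 575.8 -298. ]
gpiv [590.5 -34.4]
lpiv [574.8 138.9]
post [584.5 183.2]
spoolfoot [545.6 310.6]
```

Emit:
arm_command(targets=[[-33,-35,0,0,0],[-67,-70,0,0,0],[-100,-105,0,0,0],[-134,-140,0,0,0],[-167,-175,0,0,0]])

```text
t: 0.6
eef_pos: [269.9, 395.4, 214.5]
tcp_rot: [-3.141, -0.0, 2.901]
ft_force: [1.3, 0.1, 0.6]
opening: 0.636
grip_force: 0.0
```

Emit:
arm_command(targets=[[-33,-35,0,0,0],[-67,-70,0,0,0],[-100,-105,0,0,0],[-134,-140,0,0,0],[-167,-175,0,0,0]])

```text
t: 1.1
eef_pos: [390.5, 185.6, 214.7]
tcp_rot: [3.141, 0.0, 2.901]
ft_force: [1.8, -0.1, 0.1]
opening: 0.211
grip_force: 0.0
```

Emit:
arm_command(targets=[[-33,-35,0,-8,0],[-67,-70,0,-16,0],[-100,-105,0,-24,0],[-134,-140,0,-32,0],[-167,-175,0,-40,0]])

```text
t: 1.6
eef_pos: [501.2, -6.7, 214.6]
tcp_rot: [3.141, -0.0, -2.714]
ft_force: [0.4, 1.2, -0.6]
opening: 0.009
grip_force: 0.0
```

Emit:
arm_command(targets=[[0,0,0,-7,0],[0,0,0,-11,0],[0,0,0,-11,0]])

```text
t: 1.9
eef_pos: [500.6, -5.3, 214.3]
tcp_rot: [3.141, -0.001, -2.528]
ft_force: [0.0, 0.4, -0.2]
opening: 0.006
grip_force: 0.0
```

```bash
cat >> h.py <<'E'
from scipy.spatial.transform import Rotation as R
def wrist(env):
    s=env.state();c=env.read_camera("wrist")
    T=np.eye(4);T[:3,:3]=R.from_euler("xyz",s["tcp_rot"]).as_matrix();T[:3,3]=s["eef_pos"]
    return s,c,T@np.array(c["hand_eye"])
E
python3 - <<'E'
from cell import env
from h import *
import pickle
s,c,T=wrist(env);pickle.dump((c,T),open("w1.pkl","wb"))
print(s["t"],s["eef_pos"],s["tcp_rot"],s["joints"],s["opening"],np.round(T,2).tolist())
cv2.imwrite("pics/w1.png",c["frame"][:,:,::-1])
E
```

```text
1.9 [500.62926004  -5.29980523 214.29227014] [ 3.14100332e+00 -5.03115715e-04 -2.52771384e+00] [-1.42641535e-01  3.15753024e-01  1.85724320e+00  1.00963969e-04
  9.69366836e-01 -2.32737368e+00] 0.0056044989794368375 [[-0.58, 0.79, 0.23, 437.72], [0.82, 0.55, 0.16, -51.35], [0.0, 0.28, -0.96, 383.38], [0.0, 0.0, 0.0, 1.0]]
```

View pics/w1.png

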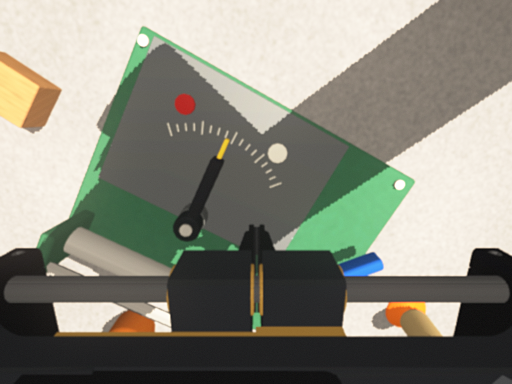

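The close view is clear: gauge hub at (186,229), pointer tip at (226,139), red disc at (185,104), white disc at (278,153). Next I measure these and compute the gauge contact position.

```bash
cat >> h.py <<'E'
def measure(c,T,box=(90,60,330,250)):
    f=np.array
    red=ray(c,blobs(c,(0,150,90),(8,255,255),box)[0][0],24,T)
    ce,a,p=blobs(c,(20,130,120),(35,255,255),box)[0]
    q=f([ray(c,x,57,T) for x in p]);m=q.mean(0);w=np.linalg.svd(q-m,full_matrices=False)[2][0]
    if w[0]>0:w=-w
    t=(q-m)@w
    return red,m,w,m+w*t.max(),a
E
python3 - <<'E'
import pickle
from h import *
c,T=pickle.load(open("w1.pkl","rb"))
red,m,w,tip,a=measure(c,T)
for z in(71,75,80):print(z,ray(c,(186,229),z,T))
g=cv2.cvtColor(c["frame"],cv2.COLOR_RGB2GRAY)
print("cols hub",cv2.HoughCircles(cv2.GaussianBlur(g[205:250,160:215],(3,3),0),cv2.HOUGH_GRADIENT,1,20,param1=80,param2=10,minRadius=4,maxRadius=16))
print("red",red,"tip",tip,"yellow mid",m,"dir",w,np.arctan2(-w[1],-w[0]),a,"piv est",tip-110*w)
for uv in((143,40),(400,185)):print(ray(c,uv,14,T))
E
```

```text
71 [588.32445854 -43.68828257]
75 [586.39604718 -43.78632573]
80 [583.98553297 -43.90887967]
cols hub [[[26.5 22.5 14.1]]]
red [ 477.34175326 -126.0032419 ] tip [477.40347371 -61.94628613] yellow mid [489.46686887 -60.07342824] dir [-0.98816209 -0.15341346] 0.15402170345950458 120 piv est [586.10130333 -45.07080582]
[ 446.31565687 -202.66278366]
[403.51228841 152.90512197]
```

Emit:
arm_command(targets=[[0,0,40,0,0],[0,0,80,0,0],[0,0,120,0,0],[0,0,155,0,0],[0,0,165,0,0]])

```text
t: 2.45
eef_pos: [499.3, -4.4, 47.0]
tcp_rot: [3.138, -0.003, -2.529]
ft_force: [0.6, 0.3, 0.0]
opening: 0.003
grip_force: 0.0
```

Emit:
arm_command(targets=[[3,-8,0,0,0],[6,-15,0,0,0],[8,-20,0,0,0],[9,-24,0,0,0],[11,-28,0,0,0]])

```text
t: 2.95
eef_pos: [508.4, -34.7, 50.5]
tcp_rot: [-3.141, 0.001, -2.528]
ft_force: [0.6, 1.6, 0.9]
opening: 0.005
grip_force: 0.0
```

Emit:
arm_command(targets=[[1,-4,0,0,0],[3,-8,0,0,0],[4,-12,0,0,0],[6,-15,0,0,0],[7,-18,0,0,0]])

```text
t: 3.45
eef_pos: [512.7, -53.1, 49.6]
tcp_rot: [-3.141, 0.0, -2.528]
ft_force: [-0.7, 2.8, 1.2]
opening: 0.008
grip_force: 1.5
```

Emit:
arm_command(targets=[[1,-3,0,0,0],[2,-6,0,0,0],[3,-8,0,0,0],[4,-10,0,0,0],[4,-10,0,0,0]])

```text
t: 3.95
eef_pos: [515.1, -63.7, 49.6]
tcp_rot: [-3.141, 0.0, -2.528]
ft_force: [1.3, 0.9, -0.0]
opening: 0.006
grip_force: 0.4
```

```bash
cat > look.py <<'E'
import sys
from cell import env
from h import *
s,c,T=wrist(env);print(s["t"],np.round(s["eef_pos"],1),s["tcp_rot"][2],np.round(s["ft_force"],1))
cv2.imwrite(f"pics/{sys.argv[1]}.png",c["frame"][:,:,::-1])
try:
    red,m,w,tip,a=measure(c,T,(0,0,512,300))
    piv=np.array([586.5,-44]);u=tip-piv
    print("red",red,"tip",tip,"mid",m,"w",w,a,"len",np.linalg.norm(u))
    for q in(tip,m):
        u=(q-piv)/np.linalg.norm(q-piv);d=red-piv
        print("ang",np.arctan2(-u[1],-u[0]),"want",np.arctan2(-d[1],-d[0]),"off",u[0]*d[1]-u[1]*d[0])
    d=red-m;print("off by pointer's own line",w[0]*d[1]-w[1]*d[0])
except Exception as e:print(e)
E
python3 look.py w2
```

```text
3.95 [515.1 -63.7  49.6] -2.527970998641766 [ 1.3  0.9 -0. ]
red [ 477.57482932 -126.63778981] tip [488.73967903 -97.71547345] mid [500.00001618 -91.70428814] w [-0.88216836 -0.47093417] 382 len 111.54565183717197
ang 0.5024292164804838 want 0.6490241210798128 off 19.971461957527545
ang 0.5039900978556869 want 0.6490241210798128 off 19.760315379526155
off by pointer's own line 20.25644315904184
```

View pics/w2.png

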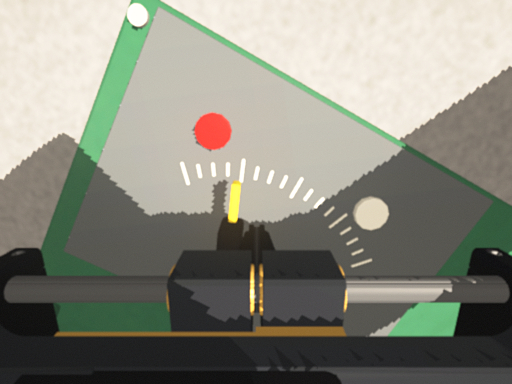

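The pointer, at (235,200), is 20 mm short of the line to the red disc at (212,131). It follows the finger as expected.

Emit:
arm_command(targets=[[1,-3,0,0,0],[2,-5,0,0,0],[2,-6.5,0,0,0],[3,-7.5,0,0,0],[3,-7.5,0,0,0]])

```text
t: 4.5
eef_pos: [516.9, -71.4, 49.6]
tcp_rot: [-3.142, 0.0, -2.528]
ft_force: [0.3, 1.5, 0.5]
opening: 0.004
grip_force: 0.6
```

```bash
python3 look.py w3
```

```text
4.5 [516.9 -71.4  49.6] -2.5279221231917552 [0.3 1.5 0.5]
red [ 477.65104889 -126.78028019] tip [ 493.94402198 -106.2141223 ] mid [504.35679393 -99.42848673] w [-0.83780576 -0.54596841] 402 len 111.52222236131563
ang 0.5918086667610235 want 0.6501911103009022 off 7.979287159991372
ang 0.5935976279412164 want 0.6501911103009022 off 7.73505019666986
off by pointer's own line 8.334996903015842
```

Emit:
arm_command(targets=[[0.5,-2,0,0,0],[1,-3.5,0,0,0],[1,-4.3,0,0,0],[1,-4.3,0,0,0]])

```text
t: 4.95
eef_pos: [518.5, -75.4, 49.6]
tcp_rot: [3.141, -0.0, -2.528]
ft_force: [-0.3, 2.5, -0.2]
opening: 0.008
grip_force: 1.1
```

```bash
python3 look.py w4
```

```text
4.95 [518.5 -75.4  49.6] -2.527796029658933 [-0.3  2.5 -0.2]
red [ 477.69888326 -126.86688013] tip [ 497.12465707 -111.3321675 ] mid [ 507.35051469 -103.94773496] w [-0.81071344 -0.58544319] 407 len 111.89983335470323
ang 0.6456506064403922 want 0.6509068412813388 off 0.7188644488034015
ang 0.6482196269017916 want 0.6509068412813388 off 0.36751581928608346
off by pointer's own line 1.2215133158848666
```

Emit:
arm_command(targets=[[0,6,0,0,0],[0,18,0,0,0],[0,30,-10,0,0],[0,30,-55,0,0],[-10,45,-100,0,0]])

```text
t: 5.5
eef_pos: [499.7, -32.5, 150.9]
tcp_rot: [3.14, -0.001, -2.529]
ft_force: [1.0, 0.1, 0.1]
opening: 0.004
grip_force: 0.0
```

Emit:
arm_command(targets=[[-20,30,-20,0,0],[-40,60,-40,0,0],[-62,90,-50,0,0],[-86,137,-50,0,0],[-86,137,-50,0,0]])

```text
t: 6.0
eef_pos: [490.4, 133.3, 200.7]
tcp_rot: [3.142, 0.001, -2.523]
ft_force: [-0.6, 0.6, -0.2]
opening: 0.004
grip_force: 0.0
```

```bash
python3 look.py w5; python3 - <<'E'
from cell import env
import pickle
from h import *
c=env.read_camera("top")
k=pickle.load(open("c0.pkl","rb"))["top"]
b=blobs(c,(105,150,60),(125,255,255),(190,130,385,285));print([(x[0],x[1]) for x in b])
y=blobs(c,(20,130,120),(35,255,255),(210,130,385,285))
if y: print("yel top",ray(c,y[0][0],57),y[0][1])
E
```

```text
6.0 [490.4 133.3 200.7] -2.5232601872148845 [-0.6  0.6 -0.2]
red [ 477.24447878 -124.75290773] tip [ 497.92020783 -107.78583756] mid [ 506.79599777 -100.14155825] w [-0.75771654 -0.65258382] 297 len 109.15590984710785
ang 0.6240854086996839 want 0.6365012715588739 off 1.6867694582192527
ang 0.6136566083486096 want 0.6365012715588739 off 3.103394343967885
off by pointer's own line -0.6364164439107931
[]
yel top [ 507.41311228 -102.67058387] 14
```

View pics/w5.png

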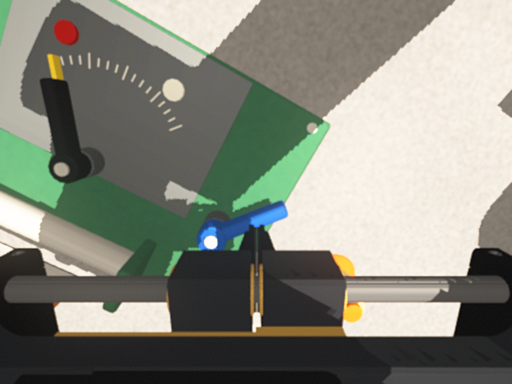

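The gauge has kept its setting: pointer at (55,68), on line with the red disc at (66,32). The lock lever runs from (211,242) to (287,208); I check it before going down.

```bash
python3 - <<'E'
from cell import env
from h import *
s,c,T=wrist(env)
ce,a,p=blobs(c,(105,150,60),(125,255,255),(180,180,330,260))[0]
p=p[p[:,0]>230]
a=ray(c,(211,242),75,T);b=ray(c,(285,207),71,T);q=np.array([ray(c,x,65,T) for x in p]);w=np.linalg.svd(q-q.mean(0),full_matrices=False)[2][0]
print(a,b,np.linalg.norm(b-a),np.arctan2(*(b-a)[::-1]),w,np.arctan2(w[1],w[0]),s["eef_pos"])
E
```

```text
[567.65823002 121.88174567] [489.44130452 164.90002419] 89.26622945444211 2.6387595578329845 [ 0.84892327 -0.52851611] -0.5568516455884224 [491.15210413 130.16471518 200.18271937]
```

Emit:
arm_command(targets=[[5,0,40,0,0],[5,0,80,0,0],[5,0,120,0,0],[5,0,145,0,0],[5,0,151,0,0]])

```text
t: 6.65
eef_pos: [487.0, 124.5, 46.5]
tcp_rot: [3.14, -0.004, -2.53]
ft_force: [0.2, -0.1, 0.1]
opening: 0.004
grip_force: 0.0
```

Emit:
arm_command(targets=[[-4,1,0,0,0],[-8,3,0,0,0],[-12,4,0,0,0],[-16,5,0,0,0],[-20,7,0,0,0]])

```text
t: 7.15
eef_pos: [500.9, 143.5, 49.4]
tcp_rot: [-3.141, 0.001, -2.528]
ft_force: [-1.1, -4.4, 1.6]
opening: 0.006
grip_force: 1.8
```

Emit:
arm_command(targets=[[-5,2,0,0,0],[-10,4,0,0,0],[-15,5,0,0,0],[-19,7,0,0,0],[-22,8,0,0,0]])

```text
t: 7.65
eef_pos: [514.1, 162.6, 48.5]
tcp_rot: [-3.141, 0.0, -2.528]
ft_force: [-1.6, -3.5, 1.1]
opening: -0.001
grip_force: 1.6
```

```bash
python3 look.py w6 | head -1; python3 - <<'E'
from cell import env
from h import *
c=env.read_camera("scene")
cv2.imwrite("pics/s2.png",cv2.resize(c["frame"][120:300,160:400,::-1],None,fx=3,fy=3))
E
```

```text
7.65 [514.1 162.6  48.5] -2.5276461898699036 [-1.6 -3.5  1.1]
```

View pics/s2.png

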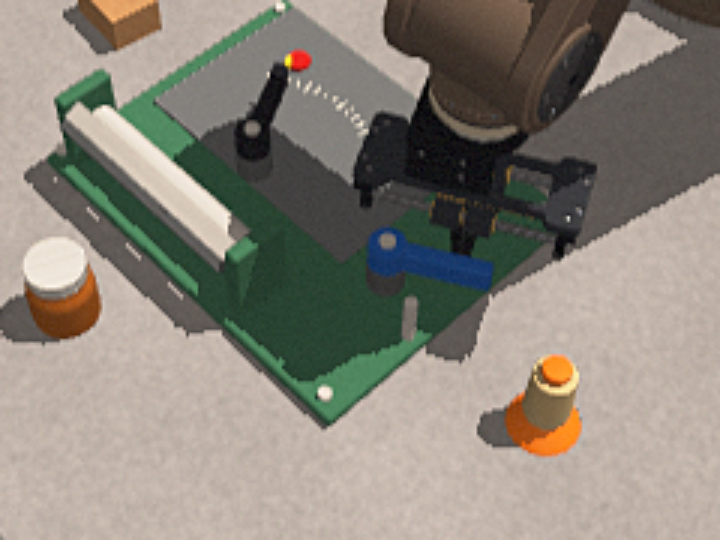

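The scene crop shows the finger at (462,240) pushing the blue lever, whose end is at (490,275) on its way to the post at (410,310). The spool, jar and carton look undisturbed.

Emit:
arm_command(targets=[[-5,2,0,0,0],[-10,4,0,0,0],[-15,4,0,0,0],[-20,4,0,0,0],[-24,4,0,0,0]])

```text
t: 8.25
eef_pos: [530.9, 179.5, 48.4]
tcp_rot: [3.141, -0.001, -2.528]
ft_force: [-4.1, -3.4, 0.1]
opening: 0.004
grip_force: 2.0
```

Emit:
arm_command(targets=[[-3,-0.5,0,0,0],[-6,-1,0,0,0],[-9,-1.5,0,0,0],[-12,-2,0,0,0],[-12,-2,0,0,0]])

```text
t: 8.75
eef_pos: [542.5, 185.0, 48.7]
tcp_rot: [-3.142, 0.001, -2.528]
ft_force: [-1.5, -0.4, -0.4]
opening: 0.001
grip_force: 0.9
```

Emit:
arm_command(targets=[[-1,-0.7,0,0,0],[-2,-1.4,0,0,0],[-3,-2.1,0,0,0],[-3,-2.1,0,0,0]])

```text
t: 9.15
eef_pos: [545.9, 185.0, 48.7]
tcp_rot: [3.141, 0.0, -2.528]
ft_force: [-3.1, 2.6, -0.2]
opening: 0.005
grip_force: 1.7
```

```bash
cat > lk.py <<'E'
from cell import env
from h import *
import sys
s=env.state();c=env.read_camera("scene")
p=blobs(c,(105,150,60),(125,255,255),(250,180,350,260))[0][2]
q=np.array([ray(c,x,71) for x in p]);w=np.linalg.svd(q-q.mean(0),full_matrices=False)[2][0]
w=w if w[1]>0 else -w
print(s["t"],s["eef_pos"],s["ft_force"],"theta",np.arctan2(w[1],w[0]),"lock",np.pi+.12-np.arctan2(w[1],w[0]))
cv2.imwrite(f"pics/{sys.argv[1]}.png",cv2.resize(c["frame"][120:300,160:400,::-1],None,fx=3,fy=3))
E
python3 lk.py s3
```

```text
9.15 [545.86858567 185.00151809  48.69274631] [-3.09653229  2.57558311 -0.21841763] theta 1.6240226918050782 lock 1.637569961784715
```

View pics/s3.png

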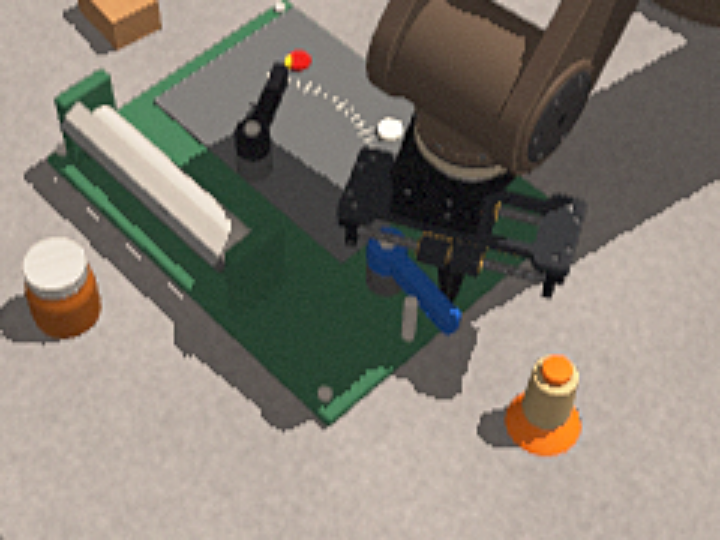

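The lever, with its end at (450,320), is nearly at the post at (410,310) but shows a small gap, so I push on in small steps and watch the force.

Emit:
arm_command(targets=[[-0.8,-0.6,0,0,0],[-1.6,-1.2,0,0,0],[-2,-1.5,0,0,0],[-2,-1.5,0,0,0]])

```text
t: 9.6
eef_pos: [548.3, 184.8, 48.7]
tcp_rot: [3.141, 0.0, -2.528]
ft_force: [-4.0, 3.1, 0.7]
opening: 0.007
grip_force: 1.9
```

Emit:
arm_command(targets=[[-0.8,-0.6,0,0,0],[-1.6,-1.2,0,0,0],[-1.6,-1.2,0,0,0]])

```text
t: 9.9
eef_pos: [548.9, 184.8, 48.6]
tcp_rot: [3.14, -0.002, -2.528]
ft_force: [-9.5, 5.1, 3.2]
opening: 0.004
grip_force: 5.2
```

```bash
python3 lk.py s4
```

```text
9.9 [548.91928407 184.76003187  48.56576521] [-9.52323136  5.11844125  3.23970673] theta 1.5847648584331604 lock 1.6768277951566328
```

The force has risen to about 10 N and the travel has stopped, so the lever is on its stop. Now I back off and lift.

Emit:
arm_command(targets=[[5,3,0,0,0],[15,10,0,0,0],[25,17,0,0,0],[25,17,-40,0,0],[25,17,-90,0,0]])

```text
t: 10.45
eef_pos: [518.2, 183.7, 138.2]
tcp_rot: [3.14, -0.004, -2.528]
ft_force: [0.6, -0.0, 0.2]
opening: 0.004
grip_force: 0.0
```

Emit:
arm_command(targets=[[15,0,-40,0,0],[40,0,-80,0,0],[80,0,-90,0,0],[80,0,-90,0,0]])

```text
t: 10.85
eef_pos: [451.6, 136.6, 230.6]
tcp_rot: [-3.14, 0.002, -2.528]
ft_force: [0.9, 1.3, -0.2]
opening: 0.005
grip_force: 0.0
```

```bash
python3 lk.py s5; python3 look.py w7; python3 - <<'E'
from cell import env
from h import *
c=env.read_camera("top")
y=blobs(c,(20,130,120),(35,255,255),(210,130,385,285))[0];r=blobs(c,(0,150,90),(8,255,255),(300,220,385,285))[0]
m=ray(c,y[0],57);d=ray(c,r[0],24);print("top",m,d,y[1],r[1])
cv2.imwrite("pics/t2.png",cv2.resize(c["frame"][90:300,140:450,::-1],None,fx=2.5,fy=2.5))
E
```

```text
10.85 [451.56646631 136.59818482 230.5788248 ] [ 0.86204559  1.25149893 -0.1906899 ] theta 1.5183045644278619 lock 1.7432880891619313
10.9 [453.2 137.3 229.9] -2.528725617585727 [-0.2  0.4 -0.8]
red [ 477.14038513 -124.63068551] tip [ 497.4528414 -107.2560751] mid [506.6107209 -99.8660392] w [-0.77821995 -0.62799181] 234 len 109.22786957882289
ang 0.6176491938012235 want 0.6353224997465396 off 2.4011585164453138
ang 0.6102515249310392 want 0.6353224997465396 off 3.406052737161069
off by pointer's own line 0.7652121646634953
top [ 507.41311228 -102.67058387] [ 476.1549017  -127.34999107] 14 31
```

View pics/s5.png

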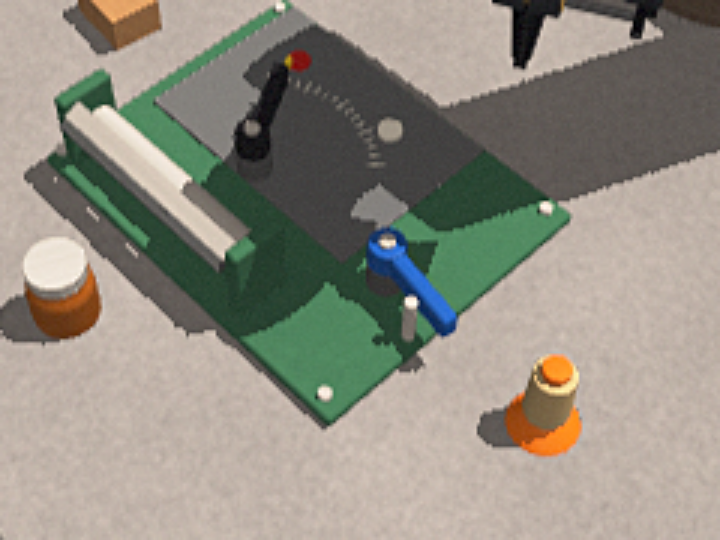

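The lock lever, with its end at (445,322), rests on the post and measures about 1.74 rad. The pointer at (287,62) meets the red disc and is within about 3 mm. The loose items have not moved, so I hand the job in.

```bash
python3 -c "
from cell import env
print(env.job_done())"
```

```text
the job is handed in; nothing more can be done
None
```

I've handed the job in, with no verdict returned: the gauge pointer's line measured within about 3 mm of the red disc's centre, the lock lever is home at about 1.74 rad, and the spool, carton and jar look unmoved.

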